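Clear the feed rack and release the pipe with the index plunger

TASK

First lift the square-tube offcut out of the level run-out of the feed rack and lay it down on the open table, clear of the rack. Then take the knob of the rack's sprung index plunger, pull it fully back so that its pin comes clear out of its hole and the pipe rolls down by itself to the end stop, and finish while still holding the plunger fully back. Do not pull the plunger while the offcut is still in the rack, do not touch the pipe with the robot, and leave the small parts lying about where they are.

Things in the scene. Friction and masses are not known exactly. Their poses are not given: they have to be found in the camera images.
- rack: Steel pipe feed rack fixed on the table. Origin on the table top under the lane's centre line; z up, y up the lane, -x side (plunger) towards the robot. Foot plate x +-55, y -207 to +132 mm. Lane 65 mm wide between 5 mm sides: level run-out from the end stop (y -200) to y -50, then a 10 degree ramp up to y +125, floor there 51 mm high; side plates at the ramp up to 82 mm high.
- plunger (a joint): How far the index plunger is pulled out, m: 0 = at rest, pin through the seat hole and across the lane in front of the pipe; 0.038 = fully back at its stop, pin tip 4 mm clear of the holed plate. It slides level along the rack's -x. A spring pulls it home with 3 N at rest, 9 N fully back: it springs in again if let go.
- knob (a point): Centre of the plunger's round knob: 26 mm diameter, 26 mm long, axis level along the rack's x, 60 mm above the table; moves with the plunger. At rest at x -99, y +45 mm of the rack, its inner face 6 mm from the spring barrel; table free beside and before it. Pinch it from above across its diameter (closing along the rack's y).
- runout (a point): Middle of the level run-out floor, on the lane's centre line, 20 mm above the table, at y = -125 mm of the rack; axes as the rack's. The run-out's low sides are 38 mm above the table, its end stop 54 mm.
- offcut: Offcut of square steel tube, 42 mm long (its x) by 25 by 25 mm, lying in the run-out near its middle, its length about along the lane. Origin at the centre of its underside, z up. Can be pinched from above across its length, 42 mm, where there is free lane at either end.
- pipe: Short grey steel pipe, 48 mm diameter, 58 mm long, lying across the ramp uphill of the plunger pin, and resting against it. Origin at the centre of one end face; its z is the pipe's axis.
- nut: Loose hex nut, 28x25x15 mm, on the table in front of the rack; origin under its centre. To be left alone.
- bar_stub: Loose hex bar stub, 55x14x12 mm, on the table in front of the rack's high end; origin under its centre. To be left alone.
- slug: Loose steel disc, 44 mm diameter, 10 mm high, behind the rack; origin under its centre. To be left alone.
- scrap: Loose steel strip, 58x16x6 mm, behind the rack; origin under its centre. To be left alone.
- seat_hole (a point): Centre of the 13 mm seat hole in the rack's near side plate (82 mm high), at y +45, z 60 mm of the rack, on the plate's outer face. In front of it stands the plunger's bracket, 82 mm high, x -52 to -62, y +23 to +67 mm of the rack, with a spring barrel of 20 mm diameter that reaches to x = -80.
Things that resemble listed ones, but are neither listed nor needed, are in the scene too. Several things have the shape of the offcut; the one meant has the colours described above.

How it is judged:
By the outcome, as a careful person would: the job done as asked, in the order asked, and still so for the second after the job is handed in, while the arm keeps its last pose, push and grip.
It also fails if it takes over 48 s, if anything falls off the work surface, if the arm or the gripper's body presses on something with over 40 N, if the wrist force passes 120 N, or if a joint passes its speed limit or range.

ROBOT

A 7-joint arm with a two-finger parallel gripper is mounted at the origin on a cart in front of the work surface, level with it; the furniture and walls round the work are solid. World frame = base frame: x ahead of the robot, y to its left, z up, the work surface at z = 0. Lengths are in m, angles in rad, forces in N, time in s.
With the tool pointing down it reaches from about 0.4 to 0.85 m from the base axis. Payload 4.5 kg.
Tool frame: the origin (TCP) lies at the very end of the fingers, on their centre line; the grasp point (between the pads) lies 19 mm behind it (r.grip_point_offset is the distance from the TCP to the grasp point, in m); z points along the fingers, y is the line along which they close (so a half turn about z gives the same grasp; the last joint's range is limited). The gripper opens to 88 mm and grips with 3 to 60 N. Pads are 18 mm wide; open, the fingers measure 123 mm over their backs; the gripper's body (75 mm by 187 mm) begins 45 mm behind the grasp point.
Start: joints at [1.214, 0.689, -0.195, 1.565, 0.157, 0.902, -0.215], TCP at [0.238, -0.578, 0.239] pointing down, gripper open.
Joint ranges: [-3.01, 3.01], [-0.46, 2.08], [-1.47, 1.51], [0.13, 2.56], [-1, 4.14], [0.04, 2.09], [-2.66, 2.66]. Speed limits (rad/s): [2.57, 2.57, 3.14, 3.14, 3.14, 3.14, 3.14].

INTERFACE

Orientations are given as a unit quaternion [x, y, z, w].
In Python, from plant import r gives the robot as it stands.
- The arm moves only by the tool carry_out, never from a script. Its argument "rows" is a list of rows, each a list of 3 entries, a list of its own where there are three numbers: the shift along the tool's x, y, z in cm, then the turn, a rotation vector about the tool's x, y, z in degrees, then the closure, from 0 (fully open) to 1 (shut). A call has 1 to 12 rows; each row is the pose to reach, as a shift and turn from the pose commanded when the call began, along the tool's axes at that moment; what a row does not reach only later rows make up. A row lasts 1/10 s, in which the tool goes at most 50 mm and 8.59 degrees, less where a joint would pass 70% of its speed; a pose out of reach is approached as far as the arm can. A call with a gripper value outside its range is refused whole. The fingers move at their own pace and stop on an object; "newtons" is the grip in N (left out, the last holds). Time passes only in rows, so rows that repeat a pose let the fingers close. It gives the time, the measured TCP pose, the force, the opening and the grip force at its end, in the units of the state.
- r.get_state(): the state, without advancing time (a new reading comes with each control period).
- r.snapshot(name): name is "side" or "top" or "wrist"; returns a dict with "image" (480x640x3 uint8, red, green, blue), "fx", "fy", "cx", "cy" (pixels), "pose" (4x4, takes a point from camera to world coordinates). Camera axes: x right, y up, looking along -z (the intrinsics and any distortion apply to the point x, -y, -z); pixel columns grow to the right and rows downward; lengths in m; the calibration is good to about 2 mm. A picture is of the moment at which its call begins. There is no depth.
- r.finish_job(): hands the job in; it is judged then, once.
The state is a dict: "clock": time; "q": joint angles; "qd": joint speeds; "joint_torque": joint torques, N m; "tool_pos": TCP position; "eef_rot": TCP orientation; "contact_force": force on the tool from outside, world axes, zero at the start; "moment": the same for the moment, N m; "opening": opening from 0.0 (shut) to 1.0 (fully open); "finger_force": force on a finger pad.
Only numpy, scipy, OpenCV 4.12 (cv2) and the standard library are available. Lean on these libraries where they do the work, as an engineer would, in place of code of your own. Each camera call takes 0.05 s, during which the arm holds its last target. There are 200 camera calls.

## Working session

There is one attempt and no reset: what is moved stays moved. The work goes in short steps, Python scripts to look and compute and a tool call to move; the robot and the scene stay as the last step left them, time stands still between calls to the robot, and variables do not carry over. Pictures are saved under pics/ and viewed, at most 10 in all, crops included, and the job is handed in when it is done.

Besides the shell and the picture viewer there is one more tool, called by a JSON object that holds its "op" and its "data", one argument or row to a line. carry_out: Moves the arm, as the interface text tells. Its arguments: {"type":"object","properties":{"rows":{"type":"array"},"newtons":{"type":"number"}},"required":["rows"]}

```bash
mkdir -p pics; python3 - <<'E'
from plant import r
import cv2,numpy as np
for n in("side","top"):
    s=r.snapshot(n); cv2.imwrite(f"pics/{n}1.png",s["image"][:,:,::-1]); print(n,s["fx"],s["fy"],s["cx"],s["cy"],[k for k in s]); print(np.round(s["pose"],4).tolist())
s=r.get_state(); print(s)
E
```

```text
side 514.7019291438584 514.7019291438584 324.1420679802396 233.37487819710958 ['image', 'fx', 'fy', 'cx', 'cy', 'pose']
[[-0.8465, 0.3253, -0.4214, 0.1891], [-0.5324, -0.5222, 0.6662, 0.595], [-0.0034, 0.7883, 0.6153, 0.6615], [0.0, 0.0, 0.0, 1.0]]
top 557.2352683434601 557.2352683434601 319.5712583246386 234.52278430888828 ['image', 'fx', 'fy', 'cx', 'cy', 'pose']
[[-0.0289, 0.9933, -0.1121, 0.5018], [-0.9993, -0.0313, -0.0196, -0.0326], [-0.023, 0.1115, 0.9935, 0.9449], [0.0, 0.0, 0.0, 1.0]]
{'clock': 0.1, 'q': array([ 1.21378635,  0.68991054, -0.19453573,  1.56616746,  0.15728625,
        0.90250426, -0.21508162]), 'qd': array([-0.000114  , -0.00174156, -0.00044496, -0.00202031, -0.00063003,
       -0.00019214,  0.00065573]), 'joint_torque': array([-3.71646165e-03, -5.28498244e+01, -1.27117887e+00, -1.53836668e+01,
       -5.25322650e-02,  2.00947157e-03,  4.43133717e-05]), 'tool_pos': array([ 0.23785475, -0.57739298,  0.23800346]), 'eef_rot': array([ 9.80960129e-01,  1.94207583e-01, -2.00572169e-04, -7.74427679e-04]), 'contact_force': array([ 0.15893561, -0.04652813,  0.22597112]), 'moment': array([ 0.04152132,  0.02488364, -0.04127471]), 'finger_force': 0.0, 'opening': 1.0007495068844339}
```

View pics/top1.png

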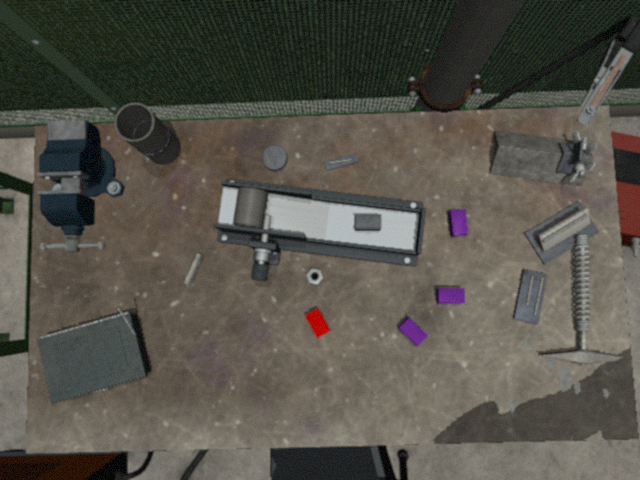

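View pics/side1.png

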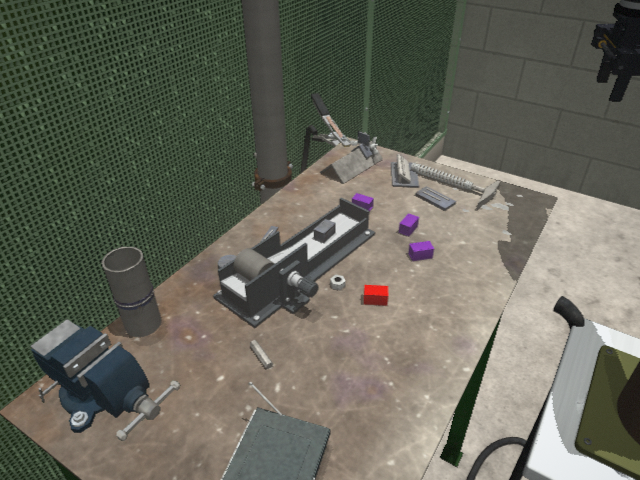

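The top view shows the rack with its low end at right: grey offcut in the run-out at about (368,222), pipe at (250,207), knob at (261,270). I'll enlarge the rack.

```bash
python3 - <<'E'
import cv2
im=cv2.imread("pics/top1.png")[165:295,205:435]
cv2.imwrite("pics/c1.png",cv2.resize(im,None,fx=3.4,fy=3.4,interpolation=cv2.INTER_CUBIC))
E
```

```text
(no output)
```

View pics/c1.png

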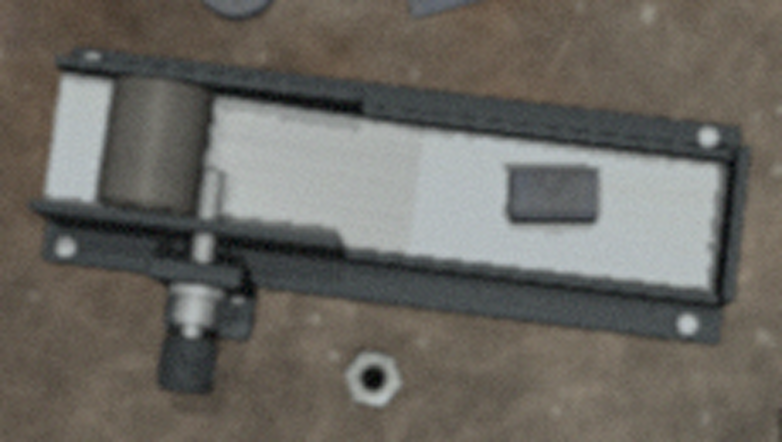

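The crop shows foot plate corners at (718,343), (42,262), (742,126), offcut top face centre at about (552,192), knob centre at about (187,362), pipe at (155,145).

```bash
cat > h.py <<'E'
import numpy as np
from plant import r
from scipy.spatial.transform import Rotation as R
K={"top":((557.235,557.235,319.571,234.523),np.array([[-0.0289,0.9933,-0.1121,0.5018],[-0.9993,-0.0313,-0.0196,-0.0326],[-0.023,0.1115,0.9935,0.9449]]))}
def ray(px,z,cam="top",s=None):
    if s: (fx,fy,cx,cy),P=[s[k] for k in("fx","fy","cx","cy")],s["pose"]
    else: (fx,fy,cx,cy),P=K[cam]
    d=P[:3,:3]@[(px[0]-cx)/fx,-(px[1]-cy)/fy,-1]; return P[:3,3]+d*(z-P[2,3])/d[2]
def crop(u,v): return (205+(u+.5)/3.4-.5,165+(v+.5)/3.4-.5)
def tool(p,yaw=None):
    "shift in tool axes (cm) to TCP p; current heading of tool y"
    s=r.get_state(); T=R.from_quat(s["eef_rot"]); return np.round(T.inv().apply(np.array(p)-s["tool_pos"])*100,2),np.round(T.as_matrix(),3).tolist(),s["tool_pos"]
E
python3 - <<'E'
from h import *
W=[ray(crop(*c),.004)[:2] for c in((718,343),(42,262),(742,126))]
L=np.array([(-.055,-.207),(-.055,.132),(.055,-.207)])
W=np.array(W);print(np.linalg.norm(W[0]-W[1]),np.linalg.norm(W[0]-W[2]))
lc,wc=L.mean(0),W.mean(0);a,b=L-lc,W-wc
th=np.arctan2((a[:,0]*b[:,1]-a[:,1]*b[:,0]).sum(),(a*b).sum());c,s=np.cos(th),np.sin(th)
M=np.array([[c,-s],[s,c]]);o=wc-M@lc
print("rack",o,np.degrees(th),(M@L.T).T+o-W)
for n,p,z in(("off",(552,192),.045),("knob",(187,362),.06),("knobtop",(187,362),.073),("offl",(508,193),.045),("offr",(598,193),.045)):
    w=ray(crop(*p),z);print(n,w,M.T@(w[:2]-o))
print("knob pred",M@[-.099,.045]+o,"runout",M@[0,-.125]+o)
print(tool([0,0,0]))
E
```

```text
0.3393201305087922 0.10961849525032781
rack [0.63571382 0.02184649] -8.681298141553256 [[-2.95478694e-04 -7.20076557e-05]
 [ 1.11116000e-04 -4.57614650e-04]
 [ 1.84362693e-04  5.29622305e-04]]
off [ 0.62284347 -0.09261443  0.045     ] [ 0.00455362 -0.1150922 ]
knob [0.5460969  0.08184569 0.06      ] [-0.09764637  0.04578519]
knobtop [0.54544614 0.08016438 0.073     ] [-0.0980359   0.04402492]
offl [ 0.62303466 -0.07158157  0.045     ] [ 0.00156796 -0.09427144]
offr [ 0.62165767 -0.11454127  0.045     ] [ 0.00669101 -0.1369468 ]
knob pred [0.54464026 0.08127381] runout [ 0.61684655 -0.10172141]
(array([ 1.000e-02, -6.241e+01,  2.390e+01]), [[0.925, 0.381, -0.001], [0.381, -0.925, 0.001], [-0.0, -0.002, -1.0]], array([ 0.23785475, -0.57739298,  0.23800346]))
```

{"op": "carry_out", "data": {
  "rows": [
    [[1.5,-0.8,0.2],[0,0,1],0],
    [[5,-2.8,0.5],[0,0,3],0],
    [[9,-5,1],[0,0,5],0],
    [[13.5,-7.5,1.5],[0,0,7],0],
    [[18,-10,2],[0,0,9],0],
    [[22.5,-12.5,2.5],[0,0,11],0],
    [[27,-15,3],[0,0,13],0],
    [[31.5,-17.5,3.5],[0,0,15],0],
    [[36,-20,4],[0,0,17],0],
    [[40.5,-22.5,4.5],[0,0,19],0],
    [[45,-25,5],[0,0,21],0],
    [[48,-26.7,5.2],[0,0,22.5],0]
  ]
}}

```text
clock: 1.3
tool_pos: [0.581, -0.146, 0.1861]
eef_rot: [1.0, -0.001, -0.0, -0.0]
contact_force: [-0.1, -0.5, -0.3]
opening: 0.997
finger_force: 0.0
```

```bash
python3 - <<'E'
from h import *
print(tool([.6228,-.0926,.18]))
E
```

```text
(array([ 4.17, -5.35,  0.6 ]), [[1.0, -0.003, -0.001], [-0.003, -1.0, 0.0], [-0.001, -0.0, -1.0]], array([ 0.58097762, -0.1459942 ,  0.18605439]))
```

{"op": "carry_out", "data": {
  "rows": [
    [[2,-2.5,0.3],[0,0,0.8],0.2],
    [[3.6,-4.6,0.5],[0,0,1.5],0.2],
    [[4.2,-5.3,0.6],[0,0,1.7],0.25],
    [[4.2,-5.3,0.6],[0,0,1.7],0.25],
    [[4.2,-5.3,0.6],[0,0,1.7],0.25]
  ]
}}

```text
clock: 1.8
tool_pos: [0.6212, -0.0973, 0.1806]
eef_rot: [1.0, -0.017, -0.001, 0.001]
contact_force: [-0.4, 0.1, 0.1]
opening: 0.746
finger_force: 0.0
```

```bash
python3 - <<'E'
from h import *
import cv2
print(tool([.6228,-.0926,.18]))
s=r.snapshot("wrist");cv2.imwrite("pics/w1.png",s["image"][:,:,::-1]); import pickle; pickle.dump(s,open("w1.pkl","wb"))
E
```

```text
(array([ 0.15, -0.48,  0.06]), [[0.999, -0.033, -0.001], [-0.033, -0.999, -0.002], [-0.001, 0.002, -1.0]], array([ 0.62116137, -0.09732062,  0.18059404]))
```

View pics/w1.png

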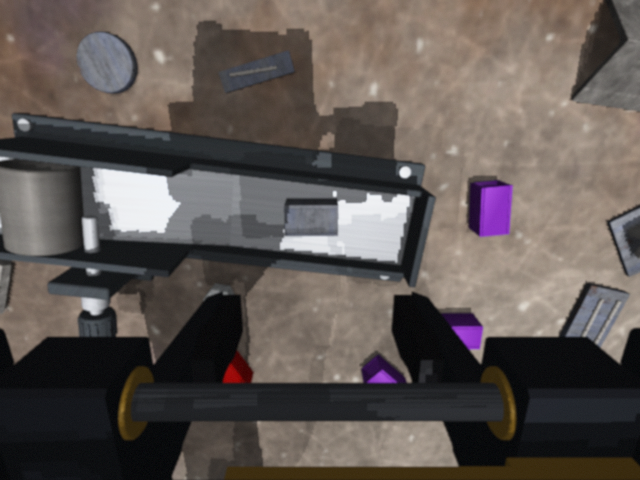

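The wrist view shows the offcut at columns 286–337, rows 200–236, length aligned with the finger closing line and free lane at both ends.

```bash
python3 - <<'E'
from h import *
import pickle
s=pickle.load(open("w1.pkl","rb")); print(s["pose"][:3,3])
for p in((285,200),(336,200),(337,236),(286,236)): print(ray(p,.045,s=s))
print(ray((311,218),.045,s=s))
E
```

```text
[ 0.70610228 -0.09917371  0.32612821]
[ 0.64062573 -0.07316924  0.045     ]
[ 0.63931661 -0.11200746  0.045     ]
[ 0.61032301 -0.11230893  0.045     ]
[ 0.61168145 -0.07219477  0.045     ]
[ 0.62572087 -0.0924207   0.045     ]
```

{"op": "carry_out", "data": {
  "rows": [
    [[0.2,-0.5,3],[0,0,0],0.25],
    [[0.3,-0.5,7],[0,0,0],0.25],
    [[0.3,-0.5,11],[0,0,0],0.25],
    [[0.3,-0.5,13.5],[0,0,0],0.25],
    [[0.3,-0.5,15],[0,0,0],0.25],
    [[0.3,-0.5,15.3],[0,0,0],0.25],
    [[0.3,-0.5,15.3],[0,0,0],0.25],
    [[0.3,-0.5,15.3],[0,0,0],0.25]
  ]
}}

```text
clock: 2.65
tool_pos: [0.6266, -0.0909, 0.0293]
eef_rot: [1.0, -0.016, 0.001, 0.0]
contact_force: [0.7, -0.1, 0.3]
opening: 0.747
finger_force: 0.0
```

{"op": "carry_out", "data": {
  "rows": [
    [[-0.2,0.1,0.2],[0,0,0],0.4],
    [[-0.2,0.1,0.2],[0,0,0],0.5],
    [[-0.2,0.1,0.2],[0,0,0],0.6],
    [[-0.2,0.1,0.2],[0,0,0],0.7],
    [[-0.2,0.1,0.2],[0,0,0],0.7],
    [[-0.2,0.1,0.2],[0,0,0],0.7]
  ],
  "newtons": 20
}}

```text
clock: 3.25
tool_pos: [0.6236, -0.0915, 0.0262]
eef_rot: [1.0, -0.016, 0.0, 0.0]
contact_force: [-0.4, 0.3, 5.1]
opening: 0.461
finger_force: 20.0
```

{"op": "carry_out", "data": {
  "rows": [
    [[0,0,-1],[0,0,0],0.7],
    [[0,0,-3],[0,0,0],0.7],
    [[0,0,-5.5],[0,0,0],0.7],
    [[0,0,-7],[0,0,0],0.7],
    [[-1,0,-7.5],[0,0,0],0.7],
    [[-3.5,-0.2,-7.5],[0,0,0],0.7],
    [[-6.5,-0.4,-7.5],[0,0,0],0.7],
    [[-9.5,-0.5,-7.5],[0,0,0],0.7],
    [[-12,-0.6,-7.5],[0,0,0],0.7],
    [[-12.8,-0.6,-7],[0,0,0],0.7],
    [[-12.8,-0.6,-5],[0,0,0],0.7],
    [[-12.8,-0.6,-3],[0,0,0],0.7]
  ]
}}

```text
clock: 4.45
tool_pos: [0.4975, -0.0813, 0.0555]
eef_rot: [1.0, -0.016, 0.002, 0.0]
contact_force: [0.3, 0.1, -1.3]
opening: 0.467
finger_force: 20.0
```

{"op": "carry_out", "data": {
  "rows": [
    [[0,0,1.5],[0,0,0],0.7],
    [[0,0,3],[0,0,0],0.7],
    [[0,0,4],[0,0,0],0.7],
    [[0,0,4.5],[0,0,0],0.7],
    [[0,0,4.7],[0,0,0],0.7],
    [[0,0,4.7],[0,0,0],0.7]
  ]
}}

```text
clock: 5.05
tool_pos: [0.496, -0.0813, 0.0088]
eef_rot: [1.0, -0.016, 0.0, 0.0]
contact_force: [0.2, 0.0, -0.3]
opening: 0.465
finger_force: 20.0
```

{"op": "carry_out", "data": {
  "rows": [
    [[0,0,0.2],[0,0,0],0.7],
    [[0,0,0.2],[0,0,0],0.7],
    [[0,0,0.2],[0,0,0],0.45],
    [[0,0,0.2],[0,0,0],0.35],
    [[0,0,0.2],[0,0,0],0.3],
    [[0,0,0.2],[0,0,0],0.3],
    [[0,0,-3],[0,0,0],0.3],
    [[0,0,-7],[0,0,0],0.3],
    [[0,0,-11],[0,0,0],0.3],
    [[0,0,-14],[0,0,0],0.3],
    [[0,0,-15],[0,0,0],0.3]
  ]
}}

```text
clock: 6.15
tool_pos: [0.4971, -0.0815, 0.1615]
eef_rot: [1.0, -0.016, 0.003, 0.0]
contact_force: [-0.2, 0.2, -0.5]
opening: 0.697
finger_force: 0.0
```

{"op": "carry_out", "data": {
  "rows": [
    [[0.6,-2,0],[0,0,1],0.3],
    [[1.6,-6,0],[0,0,2.5],0.3],
    [[2.7,-10.5,0],[0,0,4.5],0.3],
    [[3.6,-14,0],[0,0,6],0.3],
    [[4.1,-16,0],[0,0,6.9],0.3],
    [[4.2,-16.4,0],[0,0,6.9],0.3],
    [[4.2,-16.4,0],[0,0,6.9],0.3],
    [[4.2,-16.4,0],[0,0,6.9],0.3]
  ]
}}

```text
clock: 6.95
tool_pos: [0.5422, 0.0791, 0.1583]
eef_rot: [0.997, -0.077, -0.001, 0.001]
contact_force: [1.1, -0.6, 0.0]
opening: 0.697
finger_force: 0.0
```

```bash
python3 - <<'E'
from h import *
import cv2
print(tool([.5450,.0808,.041]))
s=r.snapshot("wrist");cv2.imwrite("pics/w2.png",s["image"][:,:,::-1]); import pickle; pickle.dump(s,open("w2.pkl","wb"))
E
```

```text
(array([ 0.27, -0.24, 11.73]), [[0.988, -0.154, -0.001], [-0.154, -0.988, -0.002], [-0.001, 0.002, -1.0]], array([0.54216063, 0.07908723, 0.15830299]))
```

View pics/w2.png

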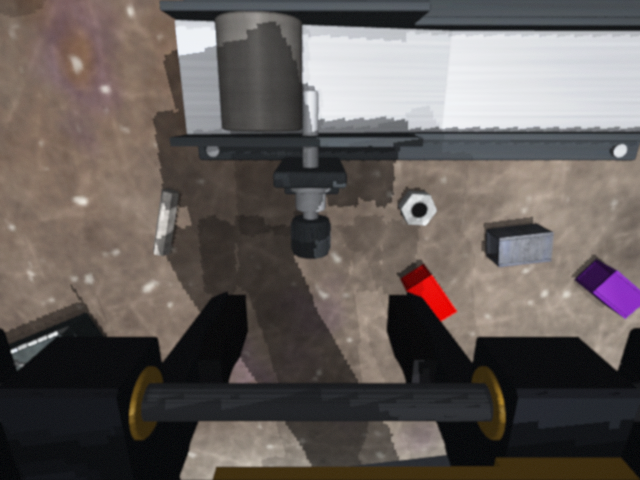

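The offcut rests on the table at (518,245), clear of the rack. The knob spans columns 291–330, rows 218–257, square to the fingers.

```bash
python3 - <<'E'
from h import *
import pickle
s=pickle.load(open("w2.pkl","rb"))
for p,z in (((311,237),.066),((291,230),.06),((330,230),.06),((311,218),.07),((311,250),.073)): print(ray(p,z,s=s))
E
```

```text
[0.54635245 0.08293188 0.066     ]
[0.55139177 0.09595022 0.06      ]
[0.54731071 0.06978915 0.06      ]
[0.5604624  0.08061601 0.07      ]
[0.53982064 0.08389072 0.073     ]
```

{"op": "carry_out", "data": {
  "rows": [
    [[0.2,-0.3,3],[0,0,0],0.3],
    [[0.2,-0.3,6.5],[0,0,0],0.3],
    [[0.2,-0.3,9.5],[0,0,0],0.3],
    [[0.2,-0.3,11.2],[0,0,0],0.3],
    [[0.2,-0.3,11.7],[0,0,0],0.3],
    [[0.2,-0.3,11.7],[0,0,0],0.3],
    [[0.2,-0.3,11.7],[0,0,0],0.3]
  ]
}}

```text
clock: 7.7
tool_pos: [0.5459, 0.0833, 0.0426]
eef_rot: [0.997, -0.076, 0.001, -0.0]
contact_force: [-0.6, 0.2, -0.2]
opening: 0.701
finger_force: 0.0
```

{"op": "carry_out", "data": {
  "rows": [
    [[0,0,0],[0,0,0],0.45],
    [[0,0,0],[0,0,0],0.6],
    [[0,0,0],[0,0,0],0.7],
    [[0,0,0],[0,0,0],0.8],
    [[0,0,0],[0,0,0],0.9],
    [[0,0,0],[0,0,0],0.9],
    [[0,0,0],[0,0,0],0.9]
  ],
  "newtons": 40
}}

```text
clock: 8.4
tool_pos: [0.5452, 0.0829, 0.0418]
eef_rot: [0.997, -0.076, -0.0, 0.001]
contact_force: [-0.5, -4.3, 2.7]
opening: 0.278
finger_force: 39.7
```

{"op": "carry_out", "data": {
  "rows": [
    [[-0.3,0.1,0],[0,0,0],0.9],
    [[-0.8,0.1,0],[0,0,0],0.9],
    [[-1.3,0.1,0],[0,0,0],0.9],
    [[-1.8,0.1,0],[0,0,0],0.9],
    [[-2.3,0.1,0],[0,0,0],0.9],
    [[-2.8,0.1,0],[0,0,0],0.9],
    [[-3.2,0.1,0],[0,0,0],0.9],
    [[-3.5,0.1,0],[0,0,0],0.9],
    [[-3.7,0.1,0],[0,0,0],0.9],
    [[-3.8,0.1,0],[0,0,0],0.9],
    [[-3.8,0.1,0],[0,0,0],0.9]
  ]
}}

```text
clock: 9.5
tool_pos: [0.5117, 0.0882, 0.0419]
eef_rot: [0.997, -0.077, 0.004, -0.0]
contact_force: [7.9, -4.1, -4.7]
opening: 0.277
finger_force: 40.1
```

{"op": "carry_out", "data": {
  "rows": [
    [[-0.2,0,0],[0,0,0],0.9],
    [[-0.4,0,0],[0,0,0],0.9],
    [[-0.6,0,0],[0,0,0],0.9],
    [[-0.7,0,0],[0,0,0],0.9],
    [[-0.7,0,0],[0,0,0],0.9],
    [[-0.7,0,0],[0,0,0],0.9]
  ]
}}

```text
clock: 10.1
tool_pos: [0.5077, 0.0888, 0.042]
eef_rot: [0.997, -0.077, 0.007, -0.0]
contact_force: [11.3, -5.8, -8.8]
opening: 0.274
finger_force: 40.2
```

{"op": "carry_out", "data": {
  "rows": [
    [[-0.2,0,0],[0,0,0],0.9],
    [[-0.2,0,0],[0,0,0],0.9],
    [[-0.2,0,0],[0,0,0],0.9],
    [[-0.2,0,0],[0,0,0],0.9],
    [[-0.2,0,0],[0,0,0],0.9],
    [[-0.2,0,0],[0,0,0],0.9],
    [[-0.2,0,0],[0,0,0],0.9],
    [[-0.2,0,0],[0,0,0],0.9],
    [[-0.2,0,0],[0,0,0],0.9],
    [[-0.2,0,0],[0,0,0],0.9],
    [[-0.2,0,0],[0,0,0],0.9],
    [[-0.2,0,0],[0,0,0],0.9]
  ]
}}

```text
clock: 11.3
tool_pos: [0.5076, 0.0888, 0.042]
eef_rot: [0.997, -0.077, 0.009, -0.0]
contact_force: [15.3, -6.7, -11.6]
opening: 0.272
finger_force: 40.3
```

```bash
python3 - <<'E'
from h import *
import cv2
for n in("side",):
    im=r.snapshot(n)["image"][:,:,::-1]; cv2.imwrite("pics/f1.png",im)
E
```

```text
(no output)
```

View pics/f1.png

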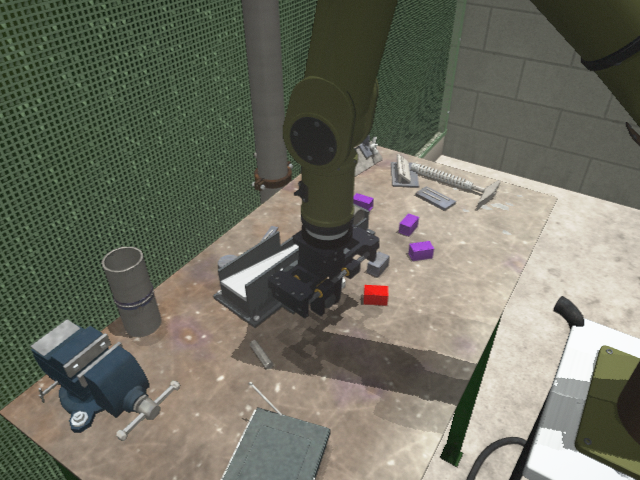

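The pipe has left the ramp's top (250,285 is empty), and the tool no longer moves with more pull, so the plunger is at its stop. I'll check that the pipe has reached the end stop.

```bash
python3 - <<'E'
from h import *
import cv2
a=r.snapshot("wrist")["image"];b=r.snapshot("top")["image"][150:390,180:500]
b=cv2.resize(b,(400,300)); a=cv2.resize(a,(400,300))
cv2.imwrite("pics/f2.png",np.hstack([a,b])[:,:,::-1])
E
```

```text
(no output)
```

View pics/f2.png

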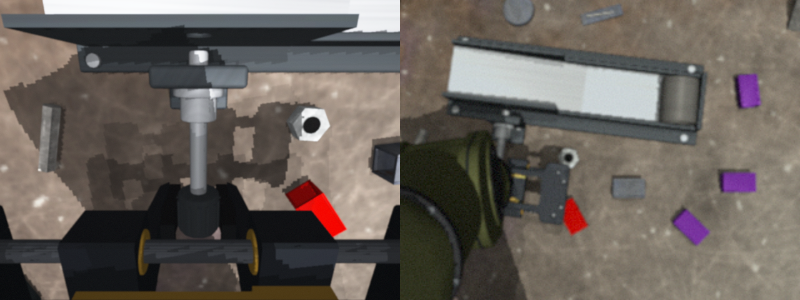

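The pipe lies against the end stop (680,98), the pin is clear of the plate (left half, 198,55), the knob is held, and the offcut and small parts are where they should be.

```bash
python3 -c "
from plant import r
s=r.get_state();print(s['tool_pos'],s['contact_force']);print(r.finish_job())"
```

```text
[0.50766662 0.08886699 0.04201128] [ 15.14689731  -6.09718918 -12.08173483]
the job is handed in; nothing more can be done
None
```

The job is handed in: the offcut lies on the open table clear of the rack, the pipe has rolled down to the end stop, and the gripper is still holding the plunger fully back at its stop.

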